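# Set the bench transformer's dial and switch on its output

## Robot

A 6-joint arm with a two-finger parallel gripper is mounted at the origin on the work surface. World frame = base frame: x ahead of the robot, y to its left, z up, the work surface at z = 0. Lengths are in m, angles in rad, forces in N, time in s.
With the tool pointing down it reaches from about 0.375 to 0.9 m from the base axis. Payload 3.1 kg.
Tool frame: the origin (TCP) lies between the finger pads; the fingertips stand robot.tip_extent ahead of it and the grasp point (between the pads) lies 3 mm ahead of it (robot.tip_extent is the distance from the TCP to the fingertips, in m); z points along the fingers, x is the direction in which the jaws open and shut, and the axes are right-handed (so a half turn about z gives the same grasp; the last joint's range is limited). The gripper opens to 87 mm and grips with 3 to 60 N. Pads are 19 mm wide; open, the fingers measure 117 mm over their backs; the gripper's body (75 mm by 190 mm) begins 51 mm behind the grasp point.
Start: joints at [-0.178, 0.527, 1.433, -0, 1.181, -0.178], TCP at [0.625, 0, 0.222] pointing down, gripper open.
Joint ranges: [-3.08, 3.08], [-0.75, 2.2], [0.22, 2.44], [-1.43, 4.57], [0, 2.65], [-2.85, 2.85]. Speed limits (rad/s): [2.79, 2.79, 3.14, 3.14, 3.14, 3.14].

## Interface

Orientations are given as a unit quaternion [x, y, z, w].
In Python, from rig import robot, cams gives the robot as it stands.
- The arm moves only by the tool carry_out, never from a script. Its argument "steps" is a list of rows, each a list of 3 entries, a list of its own where there are three numbers: the shift along the world's x, y, z in cm, then the turn about the world's z in degrees, then the closure, from 0 (fully open) to 1 (shut). In form: [[[dx, dy, dz], spin, fingers], ...]. A call has 1 to 10 rows; each row shifts and turns the pose as measured when the row begins; what a row does not reach is not made up. A row lasts 1/10 s, in which the tool goes at most 50 mm and 8.59 degrees, less where a joint would pass 70% of its speed; a pose out of reach is approached as far as the arm can. A call with a gripper value outside its range is refused whole. The fingers move at their own pace and stop on an object; "squeeze" is the grip in N (left out, the last holds). Time passes only in rows, so rows that do not move let the fingers close. It gives the time, the measured TCP pose, the force and the opening at its end, in the units of the state.
- robot.get_obs(): the state, without advancing time (a new reading comes with each control period).
- cams.camera(name): name is "scene" or "side" or "wrist"; returns a dict with "pixels" (384x512x3 uint8, red, green, blue), "fx", "fy", "cx", "cy" (pixels), "k1" (the pictures are not rectified: a ray, as slopes to the right and down, at radius r is drawn at 1 + k1 r^2 times it, then the intrinsics apply), "eye" and "rotation" of the camera in the world. Camera axes: x right, y up, looking along -z (the intrinsics and any distortion apply to the point x, -y, -z); pixel columns grow to the right and rows downward; lengths in m; the calibration is good to about 2 mm. A picture is of the moment at which its call begins. There is no depth.
- robot.hand_in(): hands the job in, once; it reports no verdict.
The state is a dict: "time": time; "q": joint angles; "joint_velocities": joint speeds; "joint_torque": joint torques, N m; "position": TCP position; "tool_rot": TCP orientation; "ft_force": force on the tool from outside, world axes, zero at the start; "moment": the same for the moment, N m; "grip_width": finger opening in m.
Only numpy, scipy, OpenCV 4.12 (cv2) and the standard library are available. Lean on these libraries where they do the work, as an engineer would, in place of code of your own. Each camera call takes 0.05 s, during which the arm holds its last target. There are 200 camera calls.

## Task

The transformer on the electronics bench has to be set and switched on. With a fingertip, push the lug on its big dial to turn the dial until the white index line meets the long scale line, the one with the small brass rider behind it; do not pinch the lug from both sides. Only then, with the dial left at that setting, press the round output button all the way in and let it go, and leave the solder reel, flux jar and screwdriver where they are.

Things in the scene. Friction and masses are not known exactly. Their poses are not given: they have to be found in the camera images.
- transformer: grey steel case that does not move, 190 mm (x) by 270 mm (y) by 110 mm high with a flat top; origin at the centre of its underside, z up, its -x side is the front (vents and two brass sockets). On its top: the dial, 40 mm to +y of the middle, and the output button, 95 mm to -y of the middle
- dial_centre (a point): centre of the dial on its upper face, 121 mm above the table. The dial is a flat black disc 120 mm across turning about a vertical axis, with an aluminium hub cap 28 mm across standing 6 mm above the face. This point turns with the dial: its x axis points along the white index line, towards the lug
- index_tip (a point): outer end of the white 5 mm wide index line, on the rim of the dial's upper face, 60 mm from its centre
- lug_top (a point): centre of the top of the finger lug, a grey block on the dial under the index line: 32 mm long radially (22 to 54 mm from the axis), 20 mm wide, 20 mm high (top 141 mm above the table). About 2.5 N sideways on one flank turns the dial, which stays where it is left. Pressing both flanks at once, or down on its top across the index line, counts as pinching
- dial (a joint): angle of the dial in rad, growing clockwise seen from above, 0 to 4.71 between end stops. At 0 the index points midway between the transformer's -x and +y sides; at 0.785 to its +y side, at 2.356 to its +x side, at 3.927 to its -y side. It starts near the low end and the target line always lies further clockwise by 0.7 to 3.5 rad
- target_tip (a point): inner end of the target line, 60 mm from the dial's axis, where it meets the dial's rim, 112 mm above the table. The target line is the one long line (17 mm long, 5 mm wide, black) of the flat aluminium scale ring (160 mm across, fixed) around the dial; the other 23 lines are 8 mm long and thin, 15 degrees apart. Behind its outer end stands the rider, a brass block 13 by 14 mm, 14 mm high, 78 to 91 mm from the axis. The point's x axis points outwards along the line
- button_top (a point): centre of the top of the round grey output button, 34 mm across, standing 18 mm above the case (top 128 mm above the table when out) through a low black collar 48 mm across and 5 mm high
- button (a joint): how far the button is pressed, m: 0 out, 0.006 fully in; a spring pushes it back out, 2 N to start and 5 N fully in
- solder_reel: bystander: black reel standing on end, 56 mm across, 50 mm high; origin at the centre of its underside
- flux_jar: bystander: small jar 44 mm across, 50 mm high; origin at the centre of its underside
- screwdriver: bystander: screwdriver lying on the bench beyond the transformer

How it is judged:
On the way, in this order (a step that is already met when the one before it is completed fails the run):
1. the dial's index line is turned to the target line (horizontal distance between index_tip and target_tip below 0.004 m), for 0.3 s.
2. the output button is pressed in (value of joint button above 0.0045 m), for 0.05 s.
At the end, for the whole second after the job is handed in: the outer end of the dial's index line is within 4 mm of the inner end of the target line (about 3.8 degrees) and the dial is at rest; the button has been pressed in by at least 4.5 of its 6 mm after that and is out again (horizontal distance between index_tip and target_tip below 0.004 m and not (velocity of joint dial above 0.05 rad/s or velocity of joint dial below -0.05 rad/s) and value of joint button below 0.0015 m); the robot touches nothing.
It fails at once if the lug is pinched: pressed on both of its halves at once (contact force between the fingers and dial_c0 above 1.5 N and contact force between the fingers and dial_c1 above 1.5 N).
It fails at once if the button is pressed while the dial is not at the target line (value of joint button above 0.003 m and horizontal distance between index_tip and target_tip above 0.004 m).
It fails at once if the solder reel, the flux jar or the screwdriver is shifted more than 20 mm or lifted (distance of any of solder_reel, flux_jar, screwdriver from where it was at the start of the episode above 0.02 m).
It also fails if it takes over 54 s, if anything falls off the work surface, if the arm or the gripper's body presses on something with over 40 N, if the wrist force passes 120 N, or if a joint passes its speed limit or range.

## Working session

There is one attempt and no reset: what is moved stays moved. The work goes in short steps, Python scripts to look and compute and a tool call to move; the robot and the scene stay as the last step left them, time stands still between calls to the robot, and variables do not carry over. Pictures are saved under pics/ and viewed, about 8 in all and at most 12, crops included, and the job is handed in when it is done.

Besides the shell and the picture viewer there is one more tool, called after "Emit:" as a command line: name --argument value ..., lists and objects as JSON in quotes. carry_out: Moves the arm, as the interface text tells. Its arguments: {"type":"object","properties":{"steps":{"type":"array"},"squeeze":{"type":"number"}},"required":["steps"]}

```bash
mkdir -p pics; cat > h.py <<'E'
import numpy as np, cv2
from rig import robot, cams
def snap(name,fn):
    c=cams.camera(name); cv2.imwrite('pics/'+fn,cv2.cvtColor(c['pixels'],cv2.COLOR_RGB2BGR)); np.save('pics/'+fn+'.npy',c,allow_pickle=True); return c
def load(fn): return np.load('pics/'+fn+'.npy',allow_pickle=True).item()
def dist(c): return np.array([[c['fx'],0,c['cx']],[0,c['fy'],c['cy']],[0,0,1.]]),np.array([c['k1'],0,0,0.])
def px2w(c,uv,z):
    K,d=dist(c); s=cv2.undistortPoints(np.array(uv,float).reshape(-1,1,2),K,d).reshape(-1,2)
    r=np.c_[s[:,0],-s[:,1],-np.ones(len(s))]@np.array(c['rotation']).T
    e=np.array(c['eye']); return e+r*((z-e[2])/r[:,2:3])
def w2px(c,P):
    K,d=dist(c); p=(np.atleast_2d(P)-np.array(c['eye']))@np.array(c['rotation']); p=p*[1,-1,-1]
    return cv2.projectPoints(p.reshape(-1,1,3),np.zeros(3),np.zeros(3),K,d)[0].reshape(-1,2)
E
python3 - <<'E'
from h import *
for n in ('scene','side','wrist'):
    c=snap(n,n+'0.png'); print(n,np.round(c['eye'],3),c['fx'],c['k1']); print(np.round(c['rotation'],2).tolist())
o=robot.get_obs(); print(o, robot.tip_extent)
a=cv2.imread('pics/scene0.png');b=cv2.imread('pics/wrist0.png')
E
```

```text
scene [1.126 0.125 0.538] 350.4591516084627 0.028333969789196178
[0.3, 0.34, 0.68, 0.58]
side [ 0.254 -0.651  0.6  ] 412.02020719256234 -0.10272962915991143
[0.47, -0.11, -0.18, 0.86]
wrist [0.624 0.084 0.384] 281.1616478590948 0.01149738895018839
[-0.15, 0.0, 0.0, 0.99]
{'time': 0.15, 'q': array([-1.78519590e-01,  5.28263453e-01,  1.43360048e+00,  2.45578252e-05,
        1.18139733e+00, -1.78500230e-01]), 'joint_velocities': array([ 0.00046455, -0.00231233, -0.00381551,  0.00090586,  0.00112534,
       -0.00079286]), 'joint_torque': array([ 9.14956272e-04, -4.40429199e+01, -1.76841742e+01,  6.33679633e-02,
        5.52540855e-02, -1.06930895e-04]), 'position': array([6.24443353e-01, 1.24722975e-04, 2.21392165e-01]), 'tool_rot': array([ 9.99999652e-01, -1.43509690e-05, -8.19031201e-04, -1.59317373e-04]), 'ft_force': array([-1.66133901,  0.63930893, -0.06660472]), 'moment': array([0.00864967, 0.0106018 , 0.03238509]), 'grip_width': 0.08716390486390589} 0.022
```

```bash
sed -i "s/np.array(c\['rotation'\])/Rm(c)/g; 2a from scipy.spatial.transform import Rotation\ndef Rm(c): return Rotation.from_quat(c['rotation']).as_matrix()" h.py
python3 -c "import h;c=h.load('wrist0.png');print(h.w2px(c,h.px2w(c,[[100,200]],.1)))"
```

```text
[[100. 200.]]
```

View pics/scene0.png

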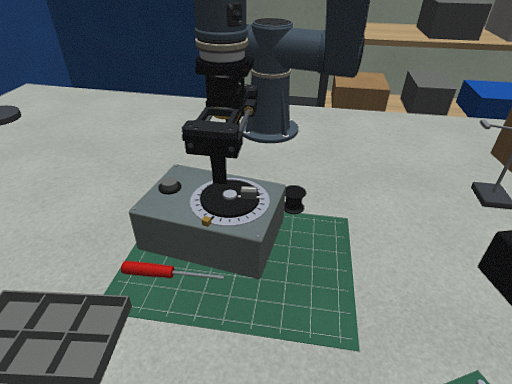

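View pics/wrist0.png

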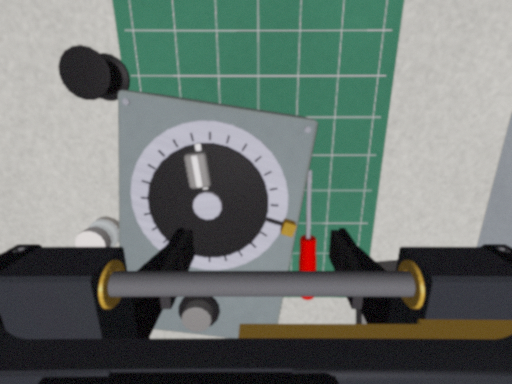

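Wrist view: up is +y and right is +x. The hub is at (207,206), the lug at (197,170), the rider at (288,228), the button at (198,312), and the reel, jar and screwdriver are clear of the dial. I'll enlarge the dial.

```bash
python3 - <<'E'
from h import *
im=cv2.imread('pics/wrist0.png'); cv2.imwrite('pics/w0c.png',cv2.resize(im[100:280,110:320],None,fx=3.3333,fy=3.3333,interpolation=cv2.INTER_CUBIC))
c=load('wrist0.png')
for n,uv,z in [('hub',(207,206),.127),('rider',(288,228),.126),('lug',(197,170),.141),('button',(198,312),.128),('c1',(121,91),.11),('c2',(316,122),.11)]: print(n,px2w(c,[uv],z).round(4))
E
```

```text
hub [[ 0.5712 -0.0089  0.127 ]]
rider [[ 0.6507 -0.0325  0.126 ]]
lug [[0.5673 0.0299 0.141 ]]
button [[ 0.5545 -0.1324  0.128 ]]
c1 [[0.4959 0.0964 0.11  ]]
c2 [[0.6755 0.0693 0.11  ]]
```

View pics/w0c.png

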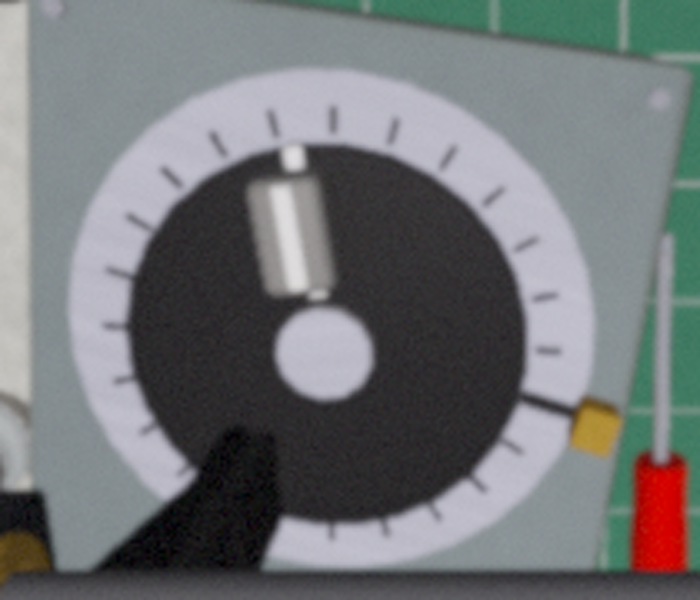

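```bash
python3 - <<'E'
from h import *
c=load('wrist0.png')
f=lambda u,z: px2w(c,[(110+u[0]/3.3333,100+u[1]/3.3333)],z)[0]
# dial rim edges at z .121 fitted: left/right/top ; hub
T=f((525,398),.112); I=f((293,147),.121); H=f((324,354),.127)
L=f((131,330),.121);R=f((526,330),.121)
# fit circle to ring outer (z=.112)
pts=np.array([f(p,.112) for p in [(335,68),(68,310),(595,325),(150,135),(520,145),(330,567)]])[:,:2]
A=np.c_[2*pts,np.ones(len(pts))]; s=np.linalg.lstsq(A,(pts**2).sum(1),rcond=None)[0]
C=s[:2]; print('ring C',C,'r',np.sqrt(s[2]+C@C)); print('H',H,'T',T,'I',I,'LR',L,R)
for P in (T,I): 
    d=P[:2]-C; print(np.linalg.norm(d),np.degrees(np.arctan2(d[1],d[0])), np.degrees(np.arctan2(*(P[:2]-H[:2])[::-1])))
E
```

```text
ring C [ 0.57215247 -0.00960949] r 0.08047931531368578
H [ 0.57143229 -0.00911384  0.127     ] T [ 0.63048808 -0.02912807  0.112     ] I [0.56512623 0.04997783 0.121     ] LR [ 0.51358545 -0.00380769  0.121     ] [ 0.63042585 -0.00366301  0.121     ]
0.06151438287077381 -18.499785263385462 -18.72170859085606
0.060000129365639934 96.72497239088808 96.0913514370385
```

Emit:
carry_out --steps '[[[-3, 0.9, 0], 2.2, 1], [[-3, 0.9, 0], 2.2, 1], [[-3, 0.8, 0], 2.1, 1], [[0, 0, 0], 0, 1], [[0, 0, 0], 0, 1], [[0, 0, 0], 0, 1]]' --squeeze 20

```text
time: 0.75
position: [0.5312, 0.0265, 0.2194]
tool_rot: [0.998, 0.058, -0.002, -0.0]
ft_force: [-0.4, 0.3, 0.4]
grip_width: 0.0472
```

Emit:
carry_out --steps '[[[0, 0, 0], 0, 1], [[0, 0, 0], 0, 1], [[0, 0, 0], 0, 1], [[0, 0, 0], 0, 1], [[0, 0, 0], 0, 1], [[0, 0, 0], 0, 1]]'

```text
time: 1.35
position: [0.5349, 0.0253, 0.2191]
tool_rot: [0.998, 0.058, -0.001, -0.0]
ft_force: [0.0, -0.7, -0.1]
grip_width: 0.0027
```

```bash
python3 - <<'E'
from h import *
snap('wrist','w1.png'); o=robot.get_obs(); print(o['position'],o['grip_width'],o['q'])
E
```

```text
[0.53493413 0.02526658 0.21915109] 0.001865872262187665 [-1.61573242e-01  4.11719369e-01  1.65951707e+00 -2.61854657e-05
  1.07142486e+00 -2.76905723e-01]
```

View pics/w1.png

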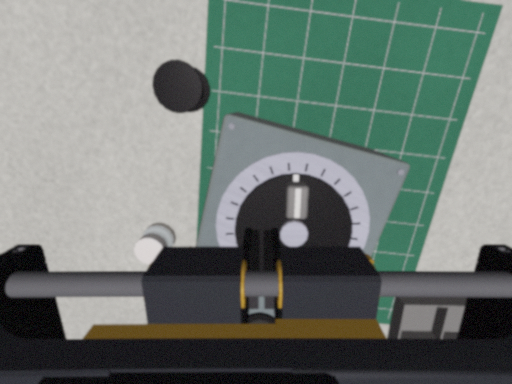

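The fingers are shut, with the tips left of the lug and the path down to the dial clear. Next I lower beside the lug's left flank.

Emit:
carry_out --steps '[[[-0.3, 0, -2.5], 0, 1], [[0, 0.1, -2.5], 0, 1], [[0, 0, -1.7], 0, 1], [[0, 0, 0], 0, 1]]'

```text
time: 1.8
position: [0.5332, 0.0261, 0.1517]
tool_rot: [0.998, 0.058, 0.002, 0.0]
ft_force: [-0.6, 0.4, 0.1]
grip_width: 0.0003
```

```bash
cat > plan.py <<'E'
from h import *
import sys
C=np.array([.5718,-.0094])
# args: start_phi end_phi step s r
def plan(phis,s=.025,r=.040,z=.152):
    o=robot.get_obs(); p=o['position'].copy(); yaw=np.degrees(Rotation.from_quat(o['tool_rot']).as_euler('ZYX')[0])
    x=Rotation.from_quat(o['tool_rot']).as_matrix()[:,0]; yaw=np.degrees(np.arctan2(x[1],x[0]))
    print('t',o['time'],'pos',p.round(4),'yaw',yaw.round(1),'F',o['ft_force'].round(1),'q6',o['q'][5].round(2))
    d=p[:2]-C
    print('implied phi', np.degrees(np.arctan2(d[1],d[0]))-np.degrees(np.arctan2(s,r)), 'rad',np.hypot(*d), 'want',np.hypot(r,s))
    for ph in phis:
        a=np.radians(ph); u=np.array([np.cos(a),np.sin(a)]); t=np.array([-u[1],u[0]])
        q=np.r_[C+r*u+s*t,z]; print(ph,((q-p)*100).round(2).tolist(),round(ph-90-yaw,1)); p=q; yaw=ph-90
plan([float(v) for v in sys.argv[1:]])
E
python3 plan.py 96 91 86 81 76 71 66 61
```

```text
t 1.8 pos [0.5332 0.0261 0.1517] yaw 6.6 F [-0.6  0.4  0.1] q6 -0.28
implied phi 105.38651274569833 rad 0.05247506476041764 want 0.04716990566028302
96.0 [0.96, 0.16, 0.03] -0.6
91.0 [0.33, 0.24, 0.0] -5.0
86.0 [0.35, 0.21, 0.0] -5.0
81.0 [0.37, 0.18, 0.0] -5.0
76.0 [0.39, 0.14, 0.0] -5.0
71.0 [0.4, 0.11, 0.0] -5.0
66.0 [0.4, 0.08, 0.0] -5.0
61.0 [0.41, 0.04, 0.0] -5.0
```

Emit:
carry_out --steps '[[[0.4, 0.1, 0], 0, 1], [[0.3, 0.1, 0], 0, 1], [[0.3, 0, 0], 0, 1], [[0.35, 0.2, 0], -5, 1], [[0.35, 0.2, 0], -5, 1], [[0.4, 0.2, 0], -5, 1], [[0.4, 0.15, 0], -5, 1]]'

```text
time: 2.5
position: [0.5643, 0.0355, 0.1575]
tool_rot: [0.992, -0.123, 0.007, 0.002]
ft_force: [-0.1, 0.1, -0.3]
grip_width: 0.0004
```

```bash
python3 plan.py 70 65 60 55 50 45 40 35 30 25; python3 -c "from h import *;snap('wrist','w2.png')"
```

```text
t 2.5 pos [0.5643 0.0355 0.1575] yaw -14.1 F [-0.1  0.1 -0.3] q6 0.12
implied phi 67.52238704928038 rad 0.045577767258946 want 0.04716990566028302
70.0 [-0.23, 0.12, -0.55] -5.9
65.0 [0.41, 0.07, 0.0] -5.0
60.0 [0.41, 0.03, 0.0] -5.0
55.0 [0.41, -0.0, 0.0] -5.0
50.0 [0.41, -0.04, 0.0] -5.0
45.0 [0.4, -0.07, 0.0] -5.0
40.0 [0.4, -0.11, 0.0] -5.0
35.0 [0.39, -0.14, 0.0] -5.0
30.0 [0.37, -0.18, 0.0] -5.0
25.0 [0.35, -0.21, 0.0] -5.0
```

View pics/w2.png

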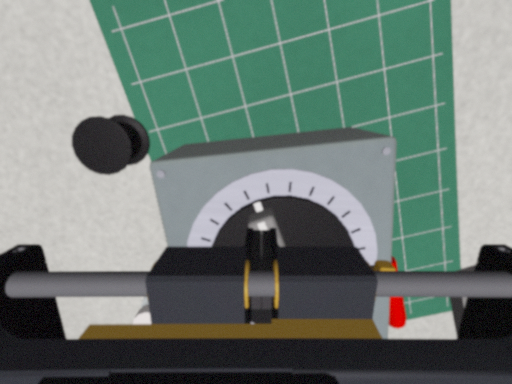

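```bash
python3 - <<'E'
from h import *
C=np.array([.5718,-.0094]);c=load('w2.png')
for uv,z in [((258,207),.121),((266,225),.141)]:
  P=px2w(c,[uv],z)[0];d=P[:2]-C;print(P.round(4),np.hypot(*d),np.degrees(np.arctan2(d[1],d[0])))
p=robot.get_obs()['position']; print(w2px(c,[p+[0,0,-.022],p+[.015*.97,-.015*.24,-.022]]))
E
```

```text
[0.5649 0.0467 0.121 ] 0.05648980944138653 97.02333207976697
[0.5687 0.0396 0.141 ] 0.04906897006335887 93.58464658966359
[[262.64189937 227.94674942]
 [283.56352959 227.75094063]]
```

```bash
python3 - <<'E'
from h import *
im=cv2.imread('pics/w2.png'); a=cv2.resize(im[160:260,180:380],None,fx=4,fy=4,interpolation=cv2.INTER_CUBIC)
snap('scene','s2.png'); b=cv2.imread('pics/s2.png')[165:235,170:290]; b=cv2.resize(b,(400,233))
cv2.imwrite('pics/c2.png',np.vstack([cv2.resize(a,(600,300)),np.pad(b,((0,0),(0,200),(0,0)))]))
E
```

```text
(no output)
```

View pics/c2.png

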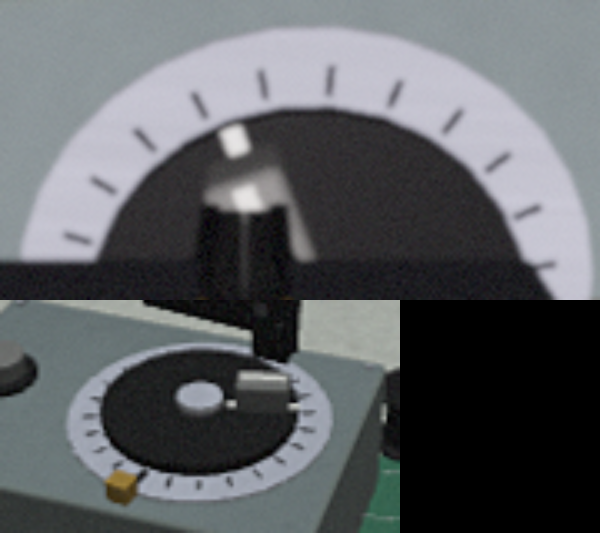

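```bash
python3 - <<'E'
from h import *
print(robot.tip_extent)
o=robot.get_obs();print(o['position'],o['ft_force'],Rotation.from_quat(o['tool_rot']).as_matrix().round(3))
c=load('s2.png'); p=o['position']
print('tip in crop', [((w2px(c,[p-[0,0,h]])[0]-[170,165])*[400/120,233/70]+[0,300]).round() for h in (0,.01,.022)])
E
```

```text
0.022
[0.56480583 0.03552275 0.15757392] [ 0.46471392 -0.21703144 -0.50795051] [[ 0.971 -0.24   0.015]
 [-0.24  -0.971 -0.005]
 [ 0.016  0.002 -1.   ]]
tip in crop [array([274., 353.]), array([274., 368.]), array([274., 384.])]
```

```bash
python3 - <<'E'
from h import *
c=load('w2.png'); o=robot.get_obs(); p=o['position']; R=Rotation.from_quat(o['tool_rot']).as_matrix()
for h in (0,.01,.016,.022):
  for y in (-.0095,0,.0095): print(h,y,[w2px(c,[p+R@[x,y,h]])[0].round(1).tolist() for x in (-.015,.015)])
E
python3 - <<'E'
import sys; sys.path.insert(0,'.')
from h import *
snap('side','/../sd2.png') if 0 else snap('side','sd2.png')
c=load('sd2.png'); p=robot.get_obs()['position']; u=w2px(c,[p-[0,0,.022]])[0]; print(u)
x,y=u.astype(int); im=cv2.imread('pics/sd2.png')[y-60:y+60,x-80:x+80]; cv2.imwrite('pics/sd2c.png',cv2.resize(im,None,fx=5,fy=5,interpolation=cv2.INTER_CUBIC))
print([((w2px(c,[p-[0,0,h]])[0]-[x-80,y-60])*5).round() for h in (0,.01,.022)])
E
```

```text
0 -0.0095 [[238.6, 229.0], [286.1, 228.9]]
0 0 [[239.0, 242.6], [285.7, 242.5]]
0 0.0095 [[239.4, 255.7], [285.4, 255.6]]
0.01 -0.0095 [[239.8, 222.7], [284.8, 222.6]]
0.01 0 [[240.1, 235.7], [284.5, 235.6]]
0.01 0.0095 [[240.5, 248.3], [284.2, 248.2]]
0.016 -0.0095 [[240.4, 219.3], [284.1, 219.1]]
0.016 0 [[240.8, 231.9], [283.8, 231.8]]
0.016 0.0095 [[241.1, 244.2], [283.6, 244.1]]
0.022 -0.0095 [[241.0, 216.0], [283.5, 215.9]]
0.022 0 [[241.4, 228.3], [283.2, 228.2]]
0.022 0.0095 [[241.7, 240.3], [283.0, 240.2]]
[258.58340878 186.39361292]
[array([404., 258.]), array([403., 278.]), array([403., 302.])]
```

View pics/sd2c.png

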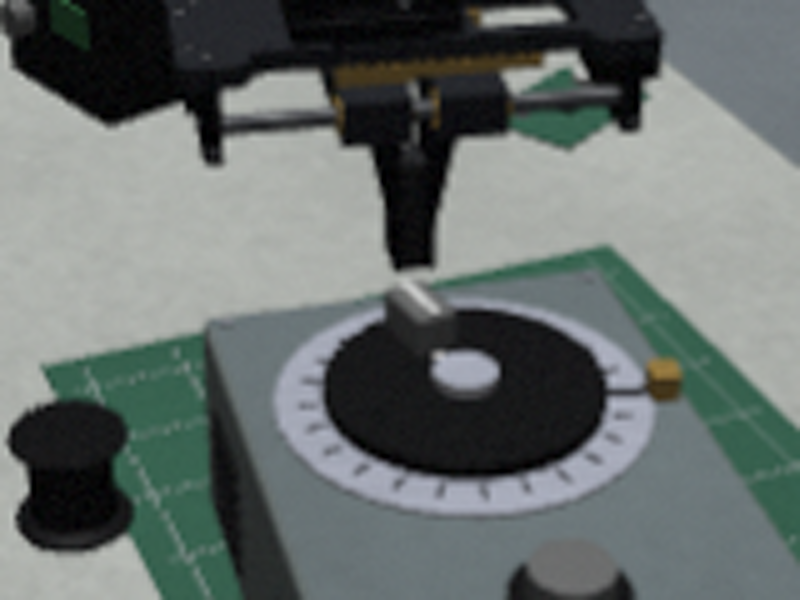

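The side view shows the shut fingertips hovering above the lug, and the dial hasn't turned. By the cameras the tip is only about 6 mm below the TCP, not 22 mm. I'll back off, lower further beside the lug and check by camera.

Emit:
carry_out --steps '[[[-1, -0.3, 0.8], 7, 1], [[-1.2, -0.3, 0], 7, 1], [[-1, -0.3, 0], 6, 1], [[0, 0, 0], 0, 1], [[0, 0, -1.2], 0, 1], [[0, 0, -0.8], 0, 1], [[0, 0, 0], 0, 1]]'

```text
time: 3.35
position: [0.5326, 0.026, 0.1457]
tool_rot: [0.998, 0.063, 0.009, 0.001]
ft_force: [0.4, 0.3, 0.1]
grip_width: 0.0007
```

```bash
python3 plan.py 96; python3 - <<'E'
from h import *
c=snap('side','sd3.png'); p=robot.get_obs()['position']
x,y=258,186; im=c['pixels'][y-40:y+60,x-80:x+80,::-1]; cv2.imwrite('pics/sd3c.png',cv2.resize(im,None,fx=5,fy=5,interpolation=cv2.INTER_CUBIC))
print([((w2px(c,[p-[0,0,h]])[0]-[x-80,y-40])*5).round() for h in (0,.01,.022)])
E
```

```text
t 3.35 pos [0.5326 0.026  0.1457] yaw 7.2 F [0.4 0.3 0.1] q6 -0.29
implied phi 105.88231016637158 rad 0.05283569070587941 want 0.04716990566028302
96.0 [1.02, 0.17, 0.63] -1.2
[array([344., 206.]), array([344., 226.]), array([344., 250.])]
```

View pics/sd3c.png

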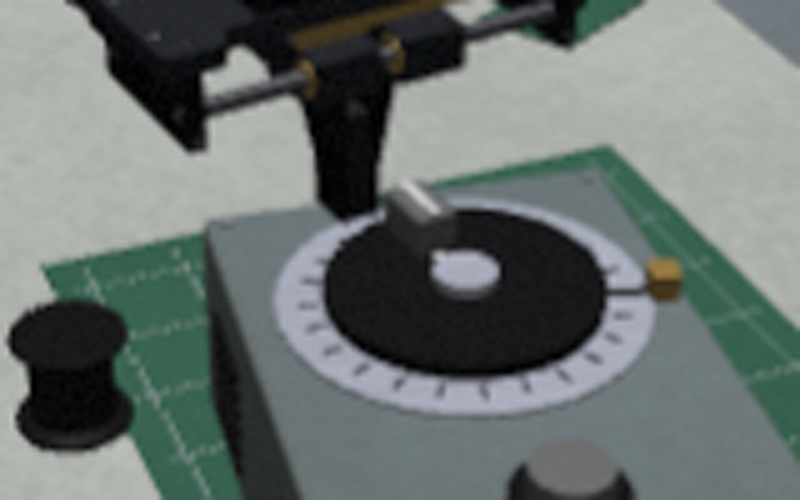

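Emit:
carry_out --steps '[[[0, 0, -0.6], 0, 1], [[0, 0, -0.5], 0, 1], [[0, 0, 0], 0, 1]]'

```text
time: 3.7
position: [0.5335, 0.0262, 0.1336]
tool_rot: [0.998, 0.063, 0.009, 0.001]
ft_force: [-0.3, 0.1, -0.3]
grip_width: 0.0003
```

Emit:
carry_out --steps '[[[0.4, 0.1, 0], 0, 1], [[0.4, 0.1, 0], 0, 1], [[0.4, 0.1, 0], 0, 1], [[0.4, 0.1, 0], -2, 1]]'

```text
time: 4.1
position: [0.5495, 0.0305, 0.1335]
tool_rot: [0.999, 0.045, 0.008, 0.001]
ft_force: [-2.7, -1.1, 2.2]
grip_width: 0.0004
```

Emit:
carry_out --steps '[[[0.3, 0.1, 0], -3, 1], [[0.3, 0.1, 0], -3, 1]]'

```text
time: 4.3
position: [0.5532, 0.0327, 0.1334]
tool_rot: [1.0, -0.009, 0.004, 0.002]
ft_force: [-2.6, -1.3, 1.6]
grip_width: 0.0004
```

```bash
sed -i 's/s=.025,r=.040,z=.152/s=.0195,r=.040,z=.134/' plan.py; python3 plan.py 85 80 75 70 65 60 55 50; python3 - <<'E'
from h import *
a=snap('wrist','w4.png')['pixels'][150:270,170:400,::-1]
b=snap('side','sd4.png')['pixels'][146:246,178:338,::-1]
cv2.imwrite('pics/c4.png',np.vstack([cv2.resize(a,(500,260)),cv2.resize(b,(500,312))]))
E
```

```text
t 4.3 pos [0.5532 0.0327 0.1334] yaw -1.0 F [-2.6 -1.3  1.6] q6 -0.12
implied phi 87.91245444007002 rad 0.046003694197392274 want 0.0445
85.0 [0.27, -0.05, 0.06] -4.0
80.0 [0.37, 0.12, 0.0] -5.0
75.0 [0.38, 0.09, 0.0] -5.0
70.0 [0.38, 0.06, 0.0] -5.0
65.0 [0.39, 0.02, 0.0] -5.0
60.0 [0.39, -0.01, 0.0] -5.0
55.0 [0.39, -0.04, 0.0] -5.0
50.0 [0.38, -0.08, 0.0] -5.0
```

View pics/c4.png

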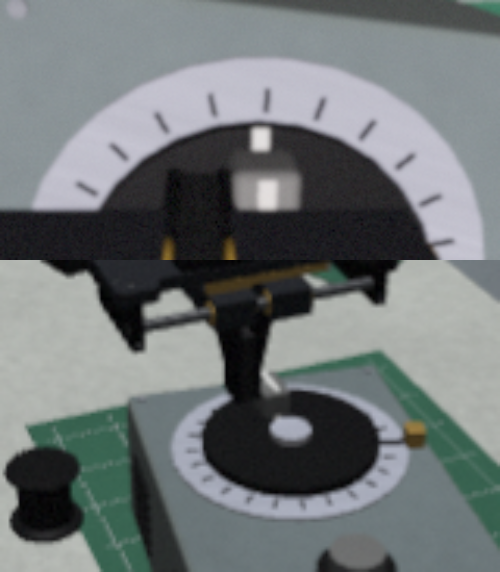

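The tip is on the lug's flank and the dial is turning. Side and wrist views agree. I'll continue the arc.

Emit:
carry_out --steps '[[[0.3, 0.05, 0], -4, 1], [[0.4, 0.1, 0], -5, 1], [[0.4, 0.1, 0], -5, 1], [[0.4, 0.05, 0], -5, 1], [[0.4, 0, 0], -5, 1], [[0.4, 0, 0], -5, 1]]'

```text
time: 5.0
position: [0.5718, 0.0377, 0.1333]
tool_rot: [0.965, -0.263, -0.001, 0.001]
ft_force: [-2.7, -1.3, 1.9]
grip_width: 0.0006
```

```bash
cat > ang.py <<'E'
from h import *
C=np.array([.5718,-.0094])
def prof(c,r,z,sign):
    a=np.radians(np.arange(-180,180,.5)); P=np.c_[C[0]+r*np.cos(a),C[1]+r*np.sin(a),np.full(len(a),z)]
    u=w2px(c,P).astype(np.float32); g=c['pixels'].astype(np.float32).min(2)
    v=cv2.remap(cv2.GaussianBlur(g,(0,0),.6),u[:,:1],u[:,1:],cv2.INTER_LINEAR,borderValue=128)[:,0]
    return np.degrees(a),v
def index(c):
    a,v=prof(c,.0565,.121,1); k=v.argmax(); w=np.clip(v-v[k]*.5,0,None)*(abs(a-a[k])<5); return (a*w).sum()/w.sum(),v[k]
if __name__=='__main__':
    import sys
    for n in ('wrist','side','scene'): print(n,index(snap(n,sys.argv[1]+n+'.png')))
E
python3 -c "
from ang import *
for f in ('wrist0.png','sd2.png','s2.png','w4.png','sd4.png'): print(f,index(load(f)))"
python3 ang.py p5; python3 plan.py 60 55 50 45 40 35 30 25 20
```

```text
wrist0.png (np.float64(97.2125070308765), np.float32(214.68521))
sd2.png (np.float64(79.40944721092154), np.float32(144.82835))
s2.png (np.float64(129.58419667077283), np.float32(175.43236))
w4.png (np.float64(89.4994687641407), np.float32(222.08943))
sd4.png (np.float64(75.1073585906758), np.float32(132.55652))
wrist (np.float64(65.19690421861408), np.float32(229.15971))
side (np.float64(63.58719284126839), np.float32(118.02718))
scene (np.float64(64.57700944088899), np.float32(166.04367))
t 5.15 pos [0.5728 0.0374 0.1333] yaw -30.2 F [-0.4  0.3 -0.4] q6 0.4
implied phi 62.839001091902574 rad 0.04681228162207918 want 0.0445
60.0 [0.22, -0.24, 0.07] 0.2
55.0 [0.39, -0.04, 0.0] -5.0
50.0 [0.38, -0.08, 0.0] -5.0
45.0 [0.37, -0.11, 0.0] -5.0
40.0 [0.36, -0.14, 0.0] -5.0
35.0 [0.35, -0.17, 0.0] -5.0
30.0 [0.33, -0.2, 0.0] -5.0
25.0 [0.31, -0.23, 0.0] -5.0
20.0 [0.29, -0.26, 0.0] -5.0
```

Emit:
carry_out --steps '[[[0.25, -0.15, 0], 0, 1], [[0.4, -0.1, 0], -5, 1], [[0.4, -0.1, 0], -5, 1], [[0.35, -0.1, 0], -5, 1], [[0.35, -0.15, 0], -5, 1], [[0.35, -0.15, 0], -5, 1], [[0.35, -0.2, 0], -5, 1], [[0.3, -0.2, 0], -5, 1]]'

```text
time: 5.95
position: [0.5977, 0.0298, 0.1333]
tool_rot: [0.84, -0.543, -0.005, -0.002]
ft_force: [-1.5, 1.7, 0.1]
grip_width: 0.0003
```

```bash
python3 ang.py p6; python3 plan.py 20 15 10 5 0 -5 -10 -15
```

```text
wrist (np.float64(31.29081247560041), np.float32(229.5786))
side (np.float64(45.71833668507724), np.float32(136.42703))
scene (np.float64(30.101445492048263), np.float32(155.43594))
t 6.1 pos [0.5981 0.0292 0.1333] yaw -65.5 F [-0.1  1.  -0.6] q6 1.0
implied phi 29.717998478850948 rad 0.04675046960374613 want 0.0445
20.0 [0.46, -0.66, 0.07] -4.5
15.0 [0.27, -0.28, 0.0] -5.0
10.0 [0.24, -0.3, 0.0] -5.0
5.0 [0.21, -0.32, 0.0] -5.0
0.0 [0.19, -0.34, 0.0] -5.0
-5.0 [0.15, -0.36, 0.0] -5.0
-10.0 [0.12, -0.37, 0.0] -5.0
-15.0 [0.09, -0.38, 0.0] -5.0
```

Emit:
carry_out --steps '[[[0.25, -0.3, 0], -2, 1], [[0.25, -0.3, 0], -3, 1], [[0.25, -0.3, 0], -5, 1], [[0.25, -0.3, 0], -5, 1], [[0.2, -0.3, 0], -5, 1], [[0.2, -0.35, 0], -5, 1]]'

```text
time: 6.7
position: [0.6123, 0.0129, 0.1333]
tool_rot: [-0.699, 0.715, 0.005, 0.005]
ft_force: [-1.2, 2.3, 1.4]
grip_width: 0.0004
```

```bash
python3 ang.py p7; python3 plan.py 0 -5 -10 -15;python3 - <<'E'
from ang import *
c=load('p7wrist.png')
for r in (.064,.072,.075):
  a,v=prof(c,r,.112,-1); m=(a>-40)&(a<15); print(r,[(x,int(y)) for x,y in zip(a[m],v[m]) if y<110])
cv2.imwrite('pics/p7c.png',cv2.resize(c['pixels'][130:300,150:400,::-1],None,fx=3,fy=3,interpolation=cv2.INTER_CUBIC))
E
```

```text
wrist (np.float64(3.366773926401086), np.float32(230.56955))
side (np.float64(32.83641668070992), np.float32(164.52545))
scene (np.float64(1.8032499501830461), np.float32(163.79231))
t 6.85 pos [0.6127 0.0122 0.1333] yaw -91.0 F [-0.3  0.1 -0.1] q6 1.41
implied phi 1.8791504659310583 rad 0.046234780276428925 want 0.0445
0.0 [-0.09, -0.21, 0.07] 1.0
-5.0 [0.15, -0.36, 0.0] -5.0
-10.0 [0.12, -0.37, 0.0] -5.0
-15.0 [0.09, -0.38, 0.0] -5.0
0.064 [(np.float64(-19.5), 79), (np.float64(-19.0), 60), (np.float64(-18.5), 50), (np.float64(-18.0), 50), (np.float64(-17.5), 59), (np.float64(-17.0), 82)]
0.072 [(np.float64(-19.5), 89), (np.float64(-19.0), 63), (np.float64(-18.5), 53), (np.float64(-18.0), 53), (np.float64(-17.5), 61), (np.float64(-17.0), 87)]
0.075 [(np.float64(-19.5), 84), (np.float64(-19.0), 64), (np.float64(-18.5), 55), (np.float64(-18.0), 54), (np.float64(-17.5), 60), (np.float64(-17.0), 79)]
```

View pics/p7c.png

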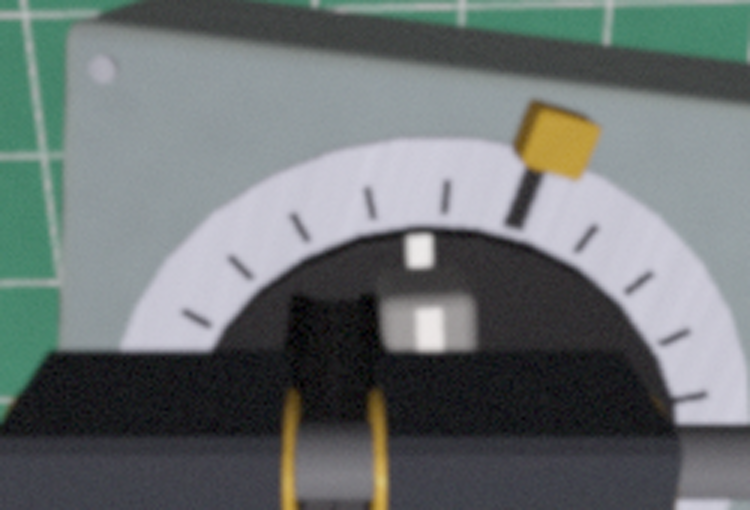

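Wrist close-up: the index is at crop (420,250) and the target line at (520,200) with the rider behind it. That is about 21.6° still to go clockwise.

Emit:
carry_out --steps '[[[0.1, -0.35, 0], -4, 1], [[0.1, -0.35, 0], -5, 1], [[0.1, -0.35, 0], -5, 1], [[0, 0, 0], 0, 1]]'

```text
time: 7.25
position: [0.617, 0.0028, 0.1334]
tool_rot: [-0.609, 0.793, 0.003, 0.007]
ft_force: [0.4, -0.2, 1.0]
grip_width: 0.0001
```

```bash
python3 ang.py p8; python3 plan.py -15 -17.5 -20
```

```text
wrist (np.float64(-10.424394626467928), np.float32(230.99832))
side (np.float64(23.05570393459295), np.float32(158.26128))
scene (np.float64(-11.442031675977962), np.float32(167.30351))
t 7.4 pos [0.617  0.0029 0.1334] yaw -104.9 F [-0.1  0.5 -0. ] q6 1.64
implied phi -10.746400447234203 rad 0.046803173254023264 want 0.0445
-15.0 [-0.15, -0.38, 0.06] -0.1
-17.5 [0.03, -0.19, 0.0] -2.5
-20.0 [0.02, -0.19, 0.0] -2.5
```

Emit:
carry_out --steps '[[[0, -0.22, 0], -3, 1], [[0, -0.22, 0], -3, 1], [[0, 0, 0], 0, 1]]'

```text
time: 7.7
position: [0.618, -0.0005, 0.1336]
tool_rot: [-0.568, 0.823, 0.002, 0.009]
ft_force: [-0.5, -0.1, 0.4]
grip_width: 0.0006
```

```bash
python3 ang.py p9; python3 plan.py -17.5 -20
```

```text
wrist (np.float64(-14.878394195687635), np.float32(231.61768))
side (np.float64(20.294659384666186), np.float32(152.53217))
scene (np.float64(-15.772698083675001), np.float32(175.72707))
t 7.85 pos [ 6.180e-01 -6.000e-04  1.337e-01] yaw -110.8 F [ 0.5  0.4 -0.5] q6 1.73
implied phi -15.162953463366073 rad 0.0470118163766408 want 0.0445
-17.5 [-0.22, -0.23, 0.03] 3.3
-20.0 [0.02, -0.19, 0.0] -2.5
```

Emit:
carry_out --steps '[[[0, -0.15, 0], 0, 1], [[0, -0.12, 0], 0, 1], [[0, 0, 0], 0, 1]]'

```text
time: 8.15
position: [0.6178, -0.0024, 0.1337]
tool_rot: [-0.569, 0.822, 0.003, 0.009]
ft_force: [-0.6, 1.1, -0.5]
grip_width: 0.0005
```

```bash
python3 ang.py p10; python3 - <<'E'
from ang import *
for f in ('p10wrist.png','p10scene.png'):
  c=load(f)
  for r in (.066,.073):
    a,v=prof(c,r,.112,-1); m=(a>-30)&(a<-8); w=np.clip(110-v[m],0,None); print(f,r,(a[m]*w).sum()/w.sum())
E
```

```text
wrist (np.float64(-16.826763556834443), np.float32(231.65448))
side (np.float64(15.919891155400311), np.float32(159.1259))
scene (np.float64(-17.90399861773777), np.float32(171.02669))
p10wrist.png 0.066 -18.17892092403223
p10wrist.png 0.073 -18.120309744627388
p10scene.png 0.066 -18.9964090444932
p10scene.png 0.073 -22.73536527057904
```

Emit:
carry_out --steps '[[[0, -0.14, 0], 0, 1], [[0, 0, 0], 0, 1], [[0, 0, 0], 0, 1]]'

```text
time: 8.6
position: [0.6176, -0.0038, 0.1337]
tool_rot: [-0.569, 0.822, 0.003, 0.009]
ft_force: [-0.5, 2.3, -0.1]
grip_width: 0.0005
```

```bash
python3 ang.py p11; python3 plan.py -18
```

```text
wrist (np.float64(-18.206559093362017), np.float32(230.65549))
side (np.float64(15.664525053393467), np.float32(162.02478))
scene (np.float64(-19.451737536712304), np.float32(173.19464))
t 8.75 pos [ 0.6177 -0.0038  0.1337] yaw -110.7 F [0.6 0.7 1. ] q6 1.72
implied phi -18.96987058383997 rad 0.0462028254232092 want 0.0445
-18.0 [-0.18, 0.05, 0.03] 2.7
```

Emit:
carry_out --steps '[[[0.2, 0.6, 0], 0, 1], [[0.3, 0.8, 0], 0, 1], [[0, 0, 3], 0, 1], [[0, 0, 3.5], 8, 1], [[-3, 0, 2.5], 8, 1], [[-4, 0, 0], 8, 1], [[-4, 0, 0], 8, 1], [[-3, 0, 0], 8, 1], [[0, 0, 0], 8, 1], [[0, 0, 0], 0, 1]]'

```text
time: 9.75
position: [0.4808, 0.0133, 0.2275]
tool_rot: [0.864, -0.504, -0.001, -0.007]
ft_force: [1.3, -0.1, -0.2]
grip_width: 0.0006
```

```bash
python3 ang.py p12; python3 plan.py 0; python3 - <<'E'
from ang import *
c=load('p12wrist.png'); print(w2px(c,[[.553,-.138,.128],[.5718,-.0094,.121]]))
a=c['pixels'][:,:,::-1]; b=load('p12side.png')['pixels'][150:384,150:462,::-1]
cv2.imwrite('pics/p12.png',np.hstack([np.pad(cv2.resize(a,(400,300)),((0,0),(0,0),(0,0))),cv2.resize(b,(400,300))]))
for r in (.066,.073):
    a,v=prof(c,r,.112,-1); m=(a>-30)&(a<-8); w=np.clip(110-v[m],0,None); print(r,(a[m]*w).sum()/w.sum())
E
```

```text
wrist (np.float64(-22.62433166542583), np.float32(213.92369))
side (np.float64(15.762707416938065), np.float32(162.1312))
scene (np.float64(-19.427385569958997), np.float32(157.57222))
t 9.9 pos [0.4816 0.0131 0.2271] yaw -60.7 F [ 0.4 -0.2  0.1] q6 0.84
implied phi 139.98496411281602 rad 0.09296927990724761 want 0.0445
0.0 [13.02, -0.3, -9.31] -29.3
[[432.20638119 208.02448507]
 [331.7584223  124.33219138]]
0.066 -18.14125201482671
0.073 -18.22533676572064
```

View pics/p12.png

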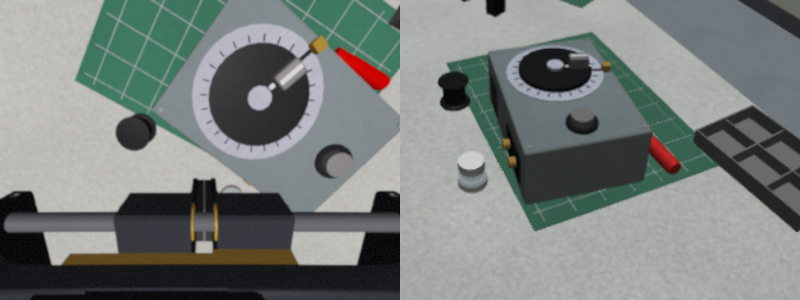

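```bash
python3 - <<'E'
from ang import *
for f in ('p12wrist.png','p12scene.png'):
  c=load(f)
  for r in (.0575,.059,.06):
    a,v=prof(c,r,.121,1); m=(a>-34)&(a<0); w=np.clip(v[m]-110,0,None); print(f,r,(a[m]*w).sum()/w.sum(), v[m][::2].astype(int).tolist())
c=load('p12wrist.png'); im=c['pixels'][180:245,395:475].astype(int).min(2)
cv2.imwrite('pics/b.png',cv2.resize(im.astype(np.uint8),None,fx=4,fy=4))
print(px2w(c,[(435,211)],.128))
for row in im[10:60:3]: print(*['%3d'%x for x in row[8:72:3]])
E
```

```text
p12wrist.png 0.0575 -22.31032228988462 [86, 95, 112, 125, 132, 136, 139, 150, 174, 196, 205, 207, 202, 187, 163, 144, 137, 136, 135, 132, 126, 116, 103, 90, 81, 78, 73, 70, 67, 68, 72, 65, 57, 62]
p12wrist.png 0.059 -17.048844503909866 [137, 114, 108, 123, 133, 136, 137, 147, 160, 173, 180, 183, 177, 165, 149, 129, 113, 105, 109, 126, 142, 152, 157, 159, 156, 154, 151, 147, 144, 145, 147, 133, 107, 114]
p12wrist.png 0.06 -15.743688258913204 [154, 121, 114, 136, 149, 153, 156, 163, 168, 172, 176, 179, 176, 167, 150, 118, 88, 75, 87, 124, 158, 175, 179, 179, 179, 178, 177, 176, 175, 176, 173, 155, 127, 131]
p12scene.png 0.0575 -19.256176636326703 [22, 24, 24, 24, 25, 25, 26, 27, 32, 42, 63, 90, 109, 126, 133, 129, 119, 93, 69, 45, 26, 21, 18, 19, 21, 22, 23, 24, 24, 23, 23, 22, 22, 22]
p12scene.png 0.059 nan [16, 17, 17, 18, 20, 21, 20, 19, 22, 32, 39, 56, 70, 84, 95, 95, 88, 74, 53, 37, 22, 14, 14, 14, 16, 17, 18, 18, 17, 17, 18, 18, 18, 18]
p12scene.png 0.06 nan [15, 13, 13, 14, 16, 17, 16, 15, 16, 20, 27, 35, 48, 60, 66, 70, 64, 56, 40, 23, 17, 13, 12, 12, 13, 14, 14, 14, 14, 13, 14
[... 918 characters left out ...]
140 178 183 182
127  92  39  32  39  67 131 134 134 136 133 134 136 132 133 131 128 138 176 182 181 179
129 127 101  42  35  35  82 131 133 132 136 135 134 133 128 128 139 174 184 183 183 182
131 127 132 116  81  59  40  63 101 120 131 132 130 128 127 143 179 183 180 181 180 186
133 129 129 129 128 126 122 122 119 126 128 125 127 129 153 179 184 180 184 185 179 184
129 131 127 127 128 130 129 125 128 128 127 129 128 154 179 185 180 182 184 185 182 181
129 128 129 128 129 129 128 130 128 127 127 130 157 182 179 182 185 182 184 183 181 181
128 128 132 129 127 130 127 129 131 126 129 155 181 185 181 183 184 186 184 182 186 182<stdin>:5: RuntimeWarning: invalid value encountered in scalar divide
```

The button-top estimate (0.552, -0.1425) matches the 135 mm offset predicted from the dial centre (0.552, -0.143). The dial angle is unchanged in the scene view after backing off. The wrist reading of -22.6° is confounded here, because the lug's white top covers the rim. I'll go over the button.

Emit:
carry_out --steps '[[[1.8, -4, 0], 0, 1], [[1.8, -4, 0], 0, 1], [[1.7, -4, 0], 0, 1], [[1.7, -3.6, 0], 0, 1], [[0, 0, 0], 0, 1], [[0, 0, 0], 0, 1]]'

```text
time: 10.5
position: [0.5583, -0.1491, 0.2257]
tool_rot: [0.861, -0.508, -0.0, -0.007]
ft_force: [0.5, 1.1, -0.6]
grip_width: 0.0005
```

```bash
python3 ang.py p13; python3 plan.py 0|head -1
```

```text
wrist (np.float64(-18.03175962510196), np.float32(204.8862))
side (np.float64(15.785039918444527), np.float32(170.72421))
scene (np.float64(-19.448858889101885), np.float32(163.20723))
t 10.65 pos [ 0.5576 -0.1475  0.226 ] yaw -60.9 F [-0.2  0.1  0.6] q6 0.6
```

The dial reads -18.0° against the target at about -18.2°. Descending.

Emit:
carry_out --steps '[[[-0.5, 0.5, -3], 0, 1], [[0, 0, -3], 0, 1], [[0, 0, -2], 0, 1], [[0, 0, 0], 0, 1]]'

```text
time: 11.05
position: [0.5518, -0.137, 0.1461]
tool_rot: [0.863, -0.505, 0.001, -0.008]
ft_force: [-0.5, 0.6, 0.3]
grip_width: 0.0006
```

Emit:
carry_out --steps '[[[0, 0, -0.3], 0, 1], [[0, 0, -0.3], 0, 1], [[0, 0, 0], 0, 1]]'

```text
time: 11.35
position: [0.5526, -0.1354, 0.142]
tool_rot: [0.864, -0.504, 0.002, -0.008]
ft_force: [0.8, 0.2, 0.9]
grip_width: 0.0006
```

Emit:
carry_out --steps '[[[0, -0.4, 0], 0, 1], [[0, -0.4, 0], 0, 1], [[0, 0, -0.3], 0, 1], [[0, 0, -0.3], 0, 1], [[0, 0, 0], 0, 1]]'

```text
time: 11.85
position: [0.5544, -0.1454, 0.1383]
tool_rot: [0.863, -0.504, 0.005, -0.008]
ft_force: [0.1, 0.1, -1.1]
grip_width: 0.0005
```

Emit:
carry_out --steps '[[[0, 0, -0.3], 0, 1], [[0, 0, -0.2], 0, 1], [[0, 0, 0], 0, 1]]'

```text
time: 12.15
position: [0.5541, -0.1453, 0.1325]
tool_rot: [0.863, -0.504, 0.005, -0.008]
ft_force: [-0.7, -0.7, 0.1]
grip_width: 0.0004
```

Emit:
carry_out --steps '[[[0, 0, -0.2], 0, 1], [[0, 0, -0.2], 0, 1], [[0, 0, 0], 0, 1]]'

```text
time: 12.45
position: [0.5542, -0.1452, 0.1282]
tool_rot: [0.863, -0.504, 0.005, -0.008]
ft_force: [0.6, -0.4, 0.4]
grip_width: 0.0002
```

Emit:
carry_out --steps '[[[0, 0, -0.2], 0, 1], [[0, 0, -0.2], 0, 1], [[0, 0, 0], 0, 1]]'

```text
time: 12.75
position: [0.5543, -0.1453, 0.1248]
tool_rot: [0.864, -0.504, 0.005, -0.008]
ft_force: [-0.7, 0.7, 3.4]
grip_width: 0.0002
```

Emit:
carry_out --steps '[[[0, 0, -0.2], 0, 1], [[0, 0, -0.2], 0, 1], [[0, 0, 0], 0, 1]]'

```text
time: 13.05
position: [0.5543, -0.1453, 0.1223]
tool_rot: [0.864, -0.504, 0.006, -0.008]
ft_force: [-1.1, 1.0, 3.8]
grip_width: 0.0003
```

Emit:
carry_out --steps '[[[0, 0, -0.2], 0, 1], [[0, 0, -0.2], 0, 1], [[0, 0, 0], 0, 1]]'

```text
time: 13.35
position: [0.5543, -0.1453, 0.1228]
tool_rot: [0.864, -0.504, 0.006, -0.008]
ft_force: [-1.7, 0.2, 3.8]
grip_width: 0.0004
```

Emit:
carry_out --steps '[[[0, 0, -0.5], 0, 1], [[0, 0, -0.6], 0, 1], [[0, 0, -0.6], 0, 1]]'

```text
time: 13.65
position: [0.5547, -0.1454, 0.1214]
tool_rot: [0.864, -0.503, 0.009, -0.007]
ft_force: [-11.1, 4.4, 43.1]
grip_width: 0.0001
```

Emit:
carry_out --steps '[[[0, 0, -0.8], 0, 1], [[0, 0, -0.8], 0, 1], [[0, 0, -0.8], 0, 1]]'

```text
time: 13.95
position: [0.5547, -0.1454, 0.1213]
tool_rot: [0.865, -0.501, 0.013, -0.007]
ft_force: [-14.7, 4.7, 52.0]
grip_width: 0.0005
```

```bash
python3 - <<'E'
from h import *
a=snap('side','q1.png')['pixels'][150:280,210:380,::-1]; b=snap('scene','q2.png')['pixels'][130:250,120:300,::-1]
cv2.imwrite('pics/q.png',np.hstack([cv2.resize(a,(400,306)),cv2.resize(b,(400,306))]))
o=robot.get_obs();print(o['position'],o['ft_force'])
E
```

```text
[ 0.55471646 -0.14544857  0.12123791] [-14.3488109    4.33158541  53.13267742]
```

View pics/q.png

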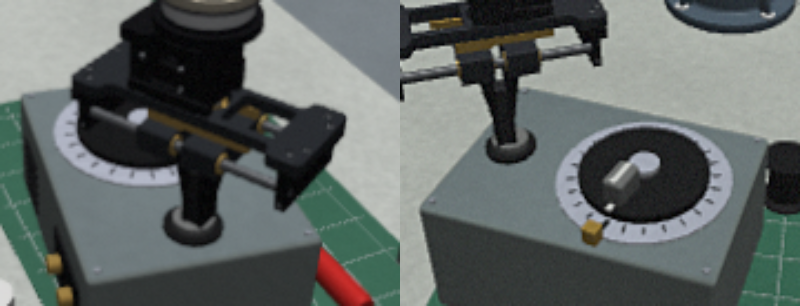

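Both views show the fingers on the button, pressed down close to the collar, and the index in line with the target line and rider. Now I release straight up.

Emit:
carry_out --steps '[[[0, 0, 1], 0, 1], [[0, 0, 2], 0, 1], [[0, 0, 3], 0, 1], [[0, 0, 4], 0, 1], [[0, 0, 0], 0, 1], [[0, 0, 0], 0, 1], [[0, 0, 0], 0, 1], [[0, 0, 0], 0, 1]]'

```text
time: 14.85
position: [0.5547, -0.1451, 0.2263]
tool_rot: [0.865, -0.501, 0.015, -0.007]
ft_force: [0.0, -0.6, -0.5]
grip_width: 0.0009
```

```bash
python3 ang.py z; python3 - <<'E'
from ang import *
o=robot.get_obs();print(o['time'],o['position'],o['ft_force'],abs(o['joint_velocities']).max())
# button height: compare side view with first side image around the button; bystanders too
for n in ('side','scene'):
  a=load(n+'0.png')['pixels'].astype(int);c=load('z'+n+'.png');b=c['pixels'].astype(int)
  u,v=w2px(c,[[.552,-.1425,.128]])[0].astype(int); d=abs(a-b).max(2)[v-10:v+12,u-16:u+16]; print(n,'button diff mean/max',d.mean(),d.max())
robot.hand_in()
E
```

```text
wrist (np.float64(-18.097166664871047), np.float32(205.38145))
side (np.float64(22.217304188223363), np.float32(142.70172))
scene (np.float64(-19.43768800245214), np.float32(162.01917))
15.0 [ 0.55477565 -0.14516482  0.22641177] [ 0.20862957 -0.02343756 -1.18175518] 0.006084609963028798
side button diff mean/max 5.582386363636363 11
scene button diff mean/max 5.794034090909091 20
the job is handed in; nothing more can be done
```

The job is handed in at 15.0 s of robot time. The dial is on the target line, and the button was then pressed fully in and let go; `hand_in` gave no verdict.

**Dial:** I pushed the lug's counter-clockwise flank with the shut fingertips, about 115° clockwise. The final wrist reading puts the index at -18.1° and the target line at about -18.2°; the limit is 3.8°. The index angle did not change after I backed off or after the button press.

**Button:** I felt the spring from about 3 N, then pressed to the hard stop at about 50 N and raised straight up. The TCP dropped about 6 mm from first touch to the stop. After release, the button area in the side and scene images matched the start images to within noise, so it is out again. The gripper ended about 10 cm above it with only sensor noise on the force reading.

**Checks that failed or disagreed:**
- **First push missed:** the shut fingertips passed over the lug because they reach much less below the TCP than the stated 22 mm. I lowered the tool and pushed again.
- **One wrist reading of -22.6°:** this was wrong, because the lug's bright top covered the rim from that angle. Later wrist views read -18.0° and -18.1°.
- **Side camera:** its automatic index readings were unusable and I ignored them.
- **Bystanders:** I never approached the reel, jar or screwdriver, and saw none of them move in the pictures. I did not measure their positions at the end.

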